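Count to the third gap and push the sanding block home

ROBOT

A 6-joint arm with a two-finger parallel gripper is mounted at the origin on the work surface. World frame = base frame: x ahead of the robot, y to its left, z up, the work surface at z = 0. Lengths are in mm, angles in rad, forces in N, time in s.
With the tool pointing down it reaches from about 325 to 1000 mm from the base axis. Payload 5.1 kg.
Tool frame: the origin (TCP) lies at the very end of the fingers, on their centre line; the grasp point (between the pads) lies hold_point_z behind it (hold_point_z is the distance from the TCP to the grasp point, in mm); z points along the fingers, y is the line along which they close (so a half turn about z gives the same grasp; the last joint's range is limited). The gripper opens to 85 mm and grips with 20 to 120 N. Pads are 22 mm wide; open, the fingers measure 114 mm over their backs; the gripper's body (76 mm by 85 mm) begins 54 mm behind the grasp point. The pads swing forward as they close: fully open they stand 13 mm farther back than shut.
Start: joints at [1.018, 0.124, 1.65, -0, 1.367, -0.083], TCP at [294.278, 579.556, 195.722] pointing down, gripper open.
Joint ranges: [-2.61, 2.61], [-1.02, 2.33], [0.03, 2.71], [-1.35, 4.49], [0.32, 2.68], [-2.91, 2.91]. Speed limits (rad/s): [2.57, 2.57, 3.14, 3.14, 3.14, 3.14].

INTERFACE

Orientations are given as [roll, pitch, yaw] about the fixed x, y, z axes, in that order (R = Rz(yaw) Ry(pitch) Rx(roll)).
In Python, from rig import * gives the robot as it stands.
- The arm moves only by the tool drive_tool, never from a script. Its argument "moves" is a list of rows, each an object with "hand": the finger opening in cm, from 0 to 8.54; "delta_pos": the shift along the tool's x, y, z in cm, a list of three; "dr": the turn, a rotation vector about the tool's x, y, z in rad, a list of three. In form: [{"hand": hand, "delta_pos": [dx, dy, dz], "dr": [rx, ry, rz]}, ...]. A call has 1 to 8 rows; each row shifts and turns the commanded pose from where the row before left it, along the tool's axes as they then stand; what a row does not reach is not made up. A row lasts 1/12 s, in which the tool goes at most 41.7 mm and 7.16 degrees, less where a joint would pass 70% of its speed; a pose out of reach is approached as far as the arm can. A call with a gripper value outside its range is refused whole. The fingers move at their own pace and stop on an object; the grip force is fixed at half the most. Time passes only in rows, so rows that do not move let the fingers close. It gives the time, the measured TCP pose, the force, the opening and the grip force at its end, in the units of the state.
- sense(): the state, without advancing time (a new reading comes with each control period).
- grab_frame(name): name is "scene" or "side" or "wrist"; returns the picture (420x560x3 uint8, red, green, blue); there is no depth.
- get_calibration(name): a dict with "mtx" (3x3 intrinsics, pixels), "xyz" and "orientation" of the camera in the world; the wrist camera has in their place "tool_from_camera" (4x4, takes a point from camera to tool coordinates, whose origin is the TCP and whose axes are the flange's). Camera axes: x right, y down, z forward; pixel columns grow to the right and rows downward; lengths in mm; the calibration is good to about 2 mm. The wrist camera is an equidistant fisheye: a pixel r from the principal point sees the ray r / f radians off the axis. A picture is of the moment at which its call begins: read the wrist's pose just before it. get_calibration takes no time and is no camera call.
- finish_job(): hands the job in; it is judged then, once.
The state is a dict: "clock": time; "joints": joint angles; "qvel": joint speeds; "joint_torque": joint torques, N m; "tcp_pos": TCP position; "eef_rot": TCP orientation; "contact_force": force on the tool from outside, world axes, zero at the start; "wrist_torque": the same for the moment, N m; "width": opening from 0.0 (shut) to 1.0 (fully open); "grasp_force": force on a finger pad.
Only numpy, scipy, OpenCV 4.12 (cv2) and the standard library are available. Lean on these libraries where they do the work, as an engineer would, in place of code of your own. Each camera call takes 0.05 s, during which the arm holds its last target. There are 200 camera calls.

TASK

Starting at the end of the sanding-block rack with the red cap, run a closed fingertip along the metal rail on top to count the gaps, touching the plate over the first, then the second, then the third, and stop there without touching the rail plates farther on. Then push the blue sanding block along the bench into that third gap, fully home against the back; only push it, never pick it up or tip it, and leave the other blocks and things where they are.

Things in the scene. Friction and masses are not known exactly. Their poses are not given: they have to be found in the camera images.
- rack: Plywood rack with six gaps for sanding blocks, fixed to the bench, open towards the robot. Origin: centre of its 82 x 400 mm footprint, on the bench; x from the mouths to the back, y along the rack, z up; yaw within 0.12 rad of the world's. Back wall at rack x 18 to 42 mm, 52 mm high, a rail of six aluminium plates along its top. Gap centres at rack y = 135, 81, 27, -27, -81, -135 mm
- rack_mouths (a point): Point on the bench at the middle of the row of mouths (rack x -40, y 0 mm). The gaps lie between seven upright dividers, 6 mm thick, 40 mm high, with rounded front edges, at rack y = -162, -108, -54, 0, 54, 108, 162 mm; each is 48 mm wide and 58 mm deep, open above and without a floor: a block slides in along the bench
- red_cap: Red round cap, 22 mm diameter, 12 mm high, on top of the back wall at one end of the rack (rack x 30, y +182 or -182 mm), origin at the centre of its underside, 52 mm above the bench. It may be at either end: gaps are counted from this end
- black_cap: Black cap of the same size at the other end of the rack
- blue_block: The sanding block to store: 72 mm long (its x axis), 40 wide, 34 high, about 0.1 kg, wooden with bright blue underside and grip ridge on top. Lies loose on the bench between robot and rack, roughly end-on to the rack (yaw within 0.35 rad). Origin at the centre of its underside. Home against the back of a gap, its origin is at rack x -18 mm and 14 mm of it stand out of the mouth
- green_block: Green sanding block, same size and shape as the blue one (72 x 40 x 34 mm, origin at the centre of its underside), already stored in a gap of the rack; leave it alone
- yellow_block: Yellow sanding block, same size and shape as the blue one (72 x 40 x 34 mm, origin at the centre of its underside), already stored in a gap of the rack; leave it alone
- black_block: Black sanding block, same size and shape as the blue one (72 x 40 x 34 mm, origin at the centre of its underside), already stored in a gap of the rack; leave it alone
- tape_measure: Yellow tape measure, 74 x 36 x 58 mm, standing loose on the bench; leave it alone
- glue: White glue bottle, 60 mm diameter, 160 mm high, standing loose; leave it alone
- screw_jar: Amber jar with steel cap, 68 mm diameter, 85 mm high, standing loose; leave it alone
- screwdriver: Screwdriver lying loose on the bench to the robot's left; leave it alone
- rail_a: Rail plate over gap one as counted from the rack's +y end: aluminium, 20 x 44 x 6 mm (rack x, y, z), fixed and rigid, top 58 mm above the bench, 10 mm of space to the next plate; origin at the centre of its underside (rack x 30 mm, z 52 mm), rack y = 135 mm
- rail_b: Rail plate over gap two as counted from the rack's +y end: aluminium, 20 x 44 x 6 mm (rack x, y, z), fixed and rigid, top 58 mm above the bench, 10 mm of space to the next plate; origin at the centre of its underside (rack x 30 mm, z 52 mm), rack y = 81 mm
- rail_c: Rail plate over gap three as counted from the rack's +y end: aluminium, 20 x 44 x 6 mm (rack x, y, z), fixed and rigid, top 58 mm above the bench, 10 mm of space to the next plate; origin at the centre of its underside (rack x 30 mm, z 52 mm), rack y = 27 mm
- rail_d: Rail plate over gap four as counted from the rack's +y end: aluminium, 20 x 44 x 6 mm (rack x, y, z), fixed and rigid, top 58 mm above the bench, 10 mm of space to the next plate; origin at the centre of its underside (rack x 30 mm, z 52 mm), rack y = -27 mm
- rail_e: Rail plate over gap five as counted from the rack's +y end: aluminium, 20 x 44 x 6 mm (rack x, y, z), fixed and rigid, top 58 mm above the bench, 10 mm of space to the next plate; origin at the centre of its underside (rack x 30 mm, z 52 mm), rack y = -81 mm
- rail_f: Rail plate over gap six as counted from the rack's +y end: aluminium, 20 x 44 x 6 mm (rack x, y, z), fixed and rigid, top 58 mm above the bench, 10 mm of space to the next plate; origin at the centre of its underside (rack x 30 mm, z 52 mm), rack y = -135 mm
Things that resemble listed ones, but are neither listed nor needed, are in the scene too. What is shaped like the blue_block but pink or turquoise is not meant.

How it is judged:
By the outcome, as a careful person would: the job done as asked, in the order asked, and still so for the second after the job is handed in, with the robot touching nothing.
It also fails if it takes over 72 s, if anything falls off the work surface, if the arm or the gripper's body presses on something with over 40 N, if the wrist force passes 120 N, or if a joint passes its speed limit or range.

## Working session

There is one attempt and no reset: what is moved stays moved. The work goes in short steps, Python scripts to look and compute and a tool call to move; the robot and the scene stay as the last step left them, time stands still between calls to the robot, and variables do not carry over. Pictures are saved under pics/ and viewed, at most 10 in all, crops included, and the job is handed in when it is done.

Besides the shell and the picture viewer there is one more tool, called as name(argument=value, ...) on one line, values as JSON. drive_tool: Moves the arm, as the interface text tells. Its arguments: {"type":"object","properties":{"moves":{"type":"array"}},"required":["moves"]}

```bash
mkdir -p pics; ls; python3 - <<'E'
from rig import *
import cv2,numpy as np
for n in("scene","side"):
    im=grab_frame(n); cv2.imwrite(f"pics/{n}0.png",im[:,:,::-1]); c=get_calibration(n); print(n,c)
print(get_calibration("wrist")); s=sense(); print(s)
E
```

```text
pics
scene {'mtx': array([[387.57033629,   0.        , 273.65186403],
       [  0.        , 387.57033629, 208.07089888],
       [  0.        ,   0.        ,   1.        ]]), 'xyz': array([847.79338446, 614.18740804, 546.12421244]), 'orientation': array([-2.16792404, -0.00328971,  2.65905741])}
side {'mtx': array([[526.82032153,   0.        , 277.0431696 ],
       [  0.        , 526.82032153, 201.43533999],
       [  0.        ,   0.        ,   1.        ]]), 'xyz': array([   76.39725237, -1136.31922578,   871.95764918]), 'orientation': array([-2.14853729, -0.01038646, -0.37158273])}
{'mtx': array([[325.1922621,   0.       , 279.5759865],
       [  0.       , 325.1922621, 210.290825 ],
       [  0.       ,   0.       ,   1.       ]]), 'tool_from_camera': array([[-9.49464225e-04, -9.48406798e-01, -3.17054640e-01,
         8.25148671e+01],
       [ 9.99999410e-01, -7.32920006e-04, -8.02250833e-04,
         1.22493397e+00],
       [ 5.28484455e-04, -3.17055214e-01,  9.48406934e-01,
        -1.77725562e+02],
       [ 0.00000000e+00,  0.00000000e+00,  0.00000000e+00,
         1.00000000e+00]])}
{'clock': 0.1, 'joints': array([ 1.01839760e+00,  1.24438599e-01,  1.65153571e+00, -1.76054211e-05,
        1.36748520e+00, -8.25883527e-02]), 'qvel': array([-0.00158335, -0.00304799, -0.00178082, -0.00059087,  0.00139257,
        0.00183179]), 'joint_torque': array([ 1.06800857e-03, -4.24929070e+01, -3.66654754e+01, -1.39204149e-04,
        4.00632664e-03,  3.43844761e-05]), 'tcp_pos': array([293.96733469, 579.03932112, 194.57784992]), 'eef_rot': array([-3.13973074e+00, -1.36828111e-04,  2.67178572e+00]), 'contact_force': array([-1.04137202,  0.13110312, -0.20990251]), 'wrist_torque': array([ 0.05300857,  0.0111636 , -0.02225253]), 'grasp_force': 0.0, 'width': 0.9995495486040377}
```

View pics/scene0.png

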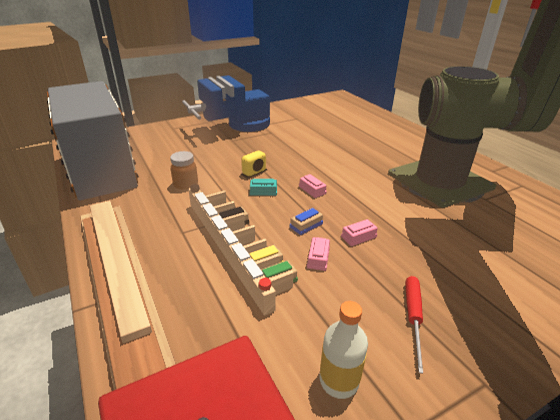

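View pics/side0.png

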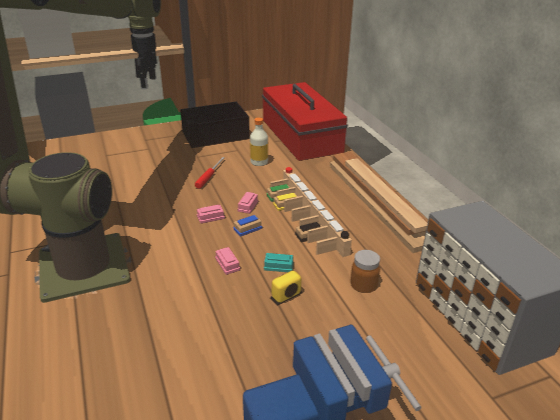

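The red cap is at scene (265,284) and side (289,170), which is the rack's +y end. Green and yellow are in gaps 1 and 2, and gap 3 looks free. The blue block is at scene (306,220) and side (248,225), with pink decoys beside it.

```bash
cat > h.py <<'E'
import numpy as np,cv2
from rig import *
from scipy.spatial.transform import Rotation as R
def cam(n):
    c=get_calibration(n); return c["mtx"],R.from_euler('xyz',c["orientation"]).as_matrix(),c["xyz"]
def ray(n,p):
    K,r,t=cam(n); return t,r@np.linalg.inv(K)@np.array([p[0],p[1],1.])
def plane(n,p,z):
    t,d=ray(n,p); return t+d*(z-t[2])/d[2]
def tri(p,q):
    a,d=ray("scene",p);b,e=ray("side",q)
    s=np.linalg.lstsq(np.c_[d,-e],b-a,rcond=None)[0]
    P,Q=a+s[0]*d,b+s[1]*e; return (P+Q)/2,np.linalg.norm(P-Q)
def proj(n,P):
    K,r,t=cam(n); q=K@(r.T@(np.asarray(P,float)-t)); return q[:2]/q[2]
def blobs(im,f,roi,amin=8):
    x0,y0,x1,y1=roi; h=cv2.cvtColor(im,cv2.COLOR_RGB2HSV)[y0:y1,x0:x1].astype(int)
    m=f(h[...,0],h[...,1],h[...,2]).astype(np.uint8)
    n,l,s,c=cv2.connectedComponentsWithStats(m)
    return [(s[i,4],c[i]+[x0,y0],l==i) for i in range(1,n) if s[i,4]>=amin]
E
python3 - <<'E'
from h import *
a=cv2.imread("pics/scene0.png")[:,:,::-1].copy();b=cv2.imread("pics/side0.png")[:,:,::-1].copy()
red=lambda h,s,v:((h<6)|(h>174))&(s>170)&(v>90)
blue=lambda h,s,v:(h>105)&(h<130)&(s>110)&(v>50)
wh=lambda h,s,v:(s<45)&(v>150)
for nm,f in(("red",red),("blue",blue),("white",wh)):
    for n,im,roi in(("scene",a,(185,170,345,315)),("side",b,(225,160,355,250))):
        print(nm,n)
        for A,c,m in blobs(im,f,roi):
            z={"red":60,"blue":17,"white":58}[nm]
            print("  ",A,c.round(1),plane(n,c,z).round(1))
s=cv2.resize(a[170:315,185:345],None,fx=4,fy=4,interpolation=cv2.INTER_CUBIC)
cv2.imwrite("pics/c1.png",s[:,:,::-1])
s=cv2.resize(b[160:260,200:360],None,fx=5,fy=5,interpolation=cv2.INTER_CUBIC)
cv2.imwrite("pics/c2.png",s[:,:,::-1])
E
```

```text
red scene
   110 [264.7 283.4] [636.2 180.2  60. ]
red side
   29 [288.3 169.4] [635.6 178.8  60. ]
blue scene
   128 [306.5 214.4] [428.4 -15.   17. ]
blue side
   87 [246.7 219.8] [446.2  24.1  17. ]
   62 [246.1 230.5] [428.5 -23.6  17. ]
white scene
   91 [201.4 197.6] [ 642.6 -136.9   58. ]
   105 [209.8 209.1] [641.6 -82.9  58. ]
   122 [218.9 221.6] [640.5 -29.   58. ]
   143 [228.9 235.5] [639.6  24.8  58. ]
   166 [240.2 250.8] [638.4  79.1  58. ]
   192 [252.7 267.9] [637.4 133.5  58. ]
white side
   15 [254.1 162.3] [552.2 262.6  58. ]
   48 [294.6 177.2] [636.8 131.4  58. ]
   53 [301.9 185.8] [637.8  77.5  58. ]
   60 [309.7 194.9] [638.7  23.5  58. ]
   63 [317.8 204.4] [639.3 -30.1  58. ]
   70 [326.5 214.5] [640.5 -83.8  58. ]
   77 [335.8 225.3] [ 641.6 -138.3   58. ]
```

View pics/c1.png

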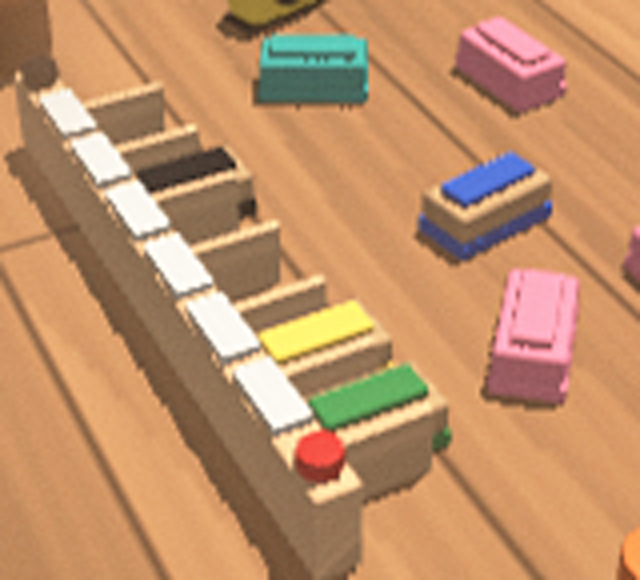

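View pics/c2.png

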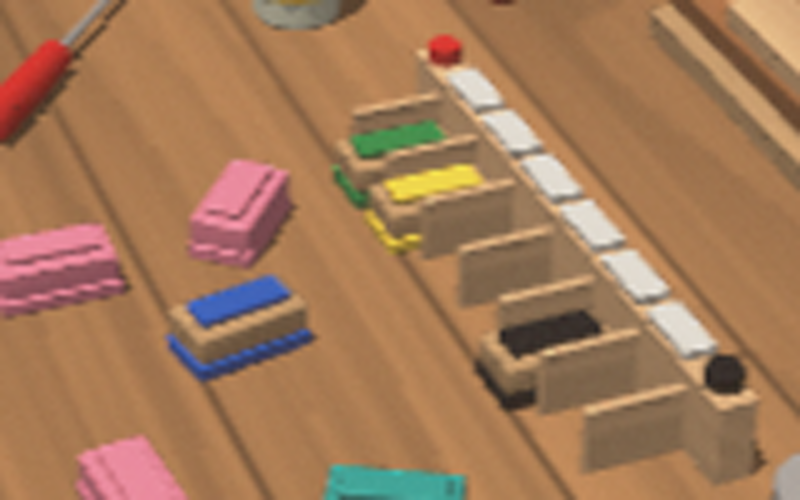

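```bash
python3 - <<'E'
from h import *
f=lambda L,k,o:[np.array(p)/k+o-0.0 for p in L]
r=f([(442,187),(513,155),(537,173),(464,205)],4,(185,170))
r2=f([(187,303),(272,278),(293,297),(205,327)],5,(200,160))
print("ridge scene z34",[plane("scene",p,34)[:2].round(1) for p in r])
print("ridge side z34",[plane("side",p,34)[:2].round(1) for p in r2])
print("bot scene",[plane("scene",p,0)[:2].round(1) for p in f([(420,232),(462,258),(551,217)],4,(185,170))])
print("bot side",[plane("side",p,0)[:2].round(1) for p in f([(170,345),(205,378),(312,337)],5,(200,160))])
print("tri ridge",tri((np.mean(r,0)),(246.7,219.8)))
print("glue",plane("scene",(342,390),0).round(),plane("side",(259,163),0).round())
print("pink",[plane("scene",p,20)[:2].round() for p in((318,253),(360,232),(313,185),(263,187))])
print("pink",[plane("side",p,20)[:2].round() for p in((248,202),(211,214),(228,260),(278,263))])
E
```

```text
ridge scene z34 [array([468.9,   1.7]), array([415.6,  -7. ]), array([413.3,  14.9]), array([466.8,  22.4])]
ridge side z34 [array([413.7,   6.1]), array([465.6,  12.7]), array([470.4,  -8.8]), array([416. , -18.9])]
bot scene [array([478. ,  -5.8]), array([468.9,  26.5]), array([402. ,  17.1])]
bot side [array([406.1,  16.9]), array([414.9, -19.3]), array([483.2,  -3.7])]
tri ridge (array([439.78432521,   4.83805837,  31.2597488 ]), np.float64(0.8126992414426132))
glue [606. 375.   0.] [600. 352.   0.]
pink [array([482., 118.]), array([361., 101.]), array([ 344., -119.]), array([ 466., -170.])]
pink [array([478., 105.]), array([359.,  83.]), array([ 345., -131.]), array([ 459., -186.])]
```

drive_tool(moves=[{"hand": 0,"delta_pos": [0,0,-1],"dr": [0,0,-0.122]},{"hand": 0,"delta_pos": [0,0,-1],"dr": [0,0,-0.122]},{"hand": 0,"delta_pos": [0,0,-1],"dr": [0,0,-0.122]},{"hand": 0,"delta_pos": [0,0,-1],"dr": [0,0,-0.122]}])

```text
clock: 0.43
tcp_pos: [294.1, 579.2, 235.3]
eef_rot: [-3.14, -0.001, -3.117]
contact_force: [0.1, 0.2, -0.2]
width: 0.454
grasp_force: 0.0
```

The blue block is at about (441, 5.5) with yaw about 0.155. The rack origin is at about (609.6, -3.1) with yaw 0.0185. Glue is at about (603, 363). Next I move over plate A.

drive_tool(moves=[{"hand": 0,"delta_pos": [-2.1,-2.8,0],"dr": [0,0,0]},{"hand": 0,"delta_pos": [-2.1,-2.8,0],"dr": [0,0,0]},{"hand": 0,"delta_pos": [-2.1,-2.8,0],"dr": [0,0,0]},{"hand": 0,"delta_pos": [-2.1,-2.8,0],"dr": [0,0,0]},{"hand": 0,"delta_pos": [-2.1,-2.8,0],"dr": [0,0,0]},{"hand": 0,"delta_pos": [-2.1,-2.8,0],"dr": [0,0,0]},{"hand": 0,"delta_pos": [-2.1,-2.8,0],"dr": [0,0,0]},{"hand": 0,"delta_pos": [-2.1,-2.8,0],"dr": [0,0,0]}])

```text
clock: 1.1
tcp_pos: [466.8, 357.0, 235.2]
eef_rot: [-3.141, -0.001, -3.123]
contact_force: [0.2, 0.1, -0.3]
width: 0.001
grasp_force: 0.0
```

drive_tool(moves=[{"hand": 0,"delta_pos": [-2.1,-2.8,0.5],"dr": [0,0,0]},{"hand": 0,"delta_pos": [-2.1,-2.8,1],"dr": [0,0,0]},{"hand": 0,"delta_pos": [-2.1,-2.8,1],"dr": [0,0,0]},{"hand": 0,"delta_pos": [-2.1,-2.8,1],"dr": [0,0,0]},{"hand": 0,"delta_pos": [-2.1,-2.8,1],"dr": [0,0,0]},{"hand": 0,"delta_pos": [-2.1,-2.8,1],"dr": [0,0,0]},{"hand": 0,"delta_pos": [-2.1,-2.8,1],"dr": [0,0,0]},{"hand": 0,"delta_pos": [0,0,0],"dr": [0,0,0]}])

```text
clock: 1.77
tcp_pos: [618.0, 160.2, 167.2]
eef_rot: [-3.139, -0.004, -3.129]
contact_force: [0.1, -0.8, -0.7]
width: 0.0
grasp_force: 0.0
```

drive_tool(moves=[{"hand": 0,"delta_pos": [-0.95,-0.95,0],"dr": [0,0,0]},{"hand": 0,"delta_pos": [-0.95,-0.85,1],"dr": [0,0,0]},{"hand": 0,"delta_pos": [0,0,2.5],"dr": [0,0,0]},{"hand": 0,"delta_pos": [0,0,2.5],"dr": [0,0,0]},{"hand": 0,"delta_pos": [0,0,2],"dr": [0,0,0]},{"hand": 0,"delta_pos": [0,0,0.6],"dr": [0,0,0]},{"hand": 0,"delta_pos": [0,0,0],"dr": [0,0,0]},{"hand": 0,"delta_pos": [0,0,0],"dr": [0,0,0]}])

```text
clock: 2.43
tcp_pos: [636.6, 148.2, 85.3]
eef_rot: [3.142, 0.001, -3.123]
contact_force: [-0.3, -0.9, 0.8]
width: -0.002
grasp_force: 0.0
```

```bash
python3 - <<'E'
from h import *
s=sense();print(s["tcp_pos"],s["eef_rot"],s["contact_force"])
a=grab_frame("scene");b=grab_frame("side")
s=np.hstack([cv2.resize(a[200:320,190:310],(400,400)),cv2.resize(b[130:230,260:360],(400,400))])
cv2.imwrite("pics/d1.png",s[:,:,::-1])
E
```

```text
[636.59399865 148.16892663  85.27590053] [ 3.14151806e+00  6.75234190e-04 -3.12261213e+00] [-0.27590724 -0.93084654  0.83265557]
```

View pics/d1.png

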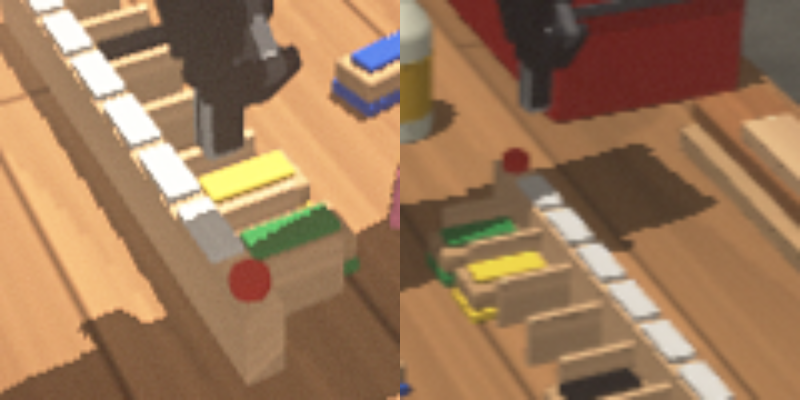

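The closed fingertip hangs above plate A: scene about (256,245), side about (294,156). I'll shift slightly away from the cap, check the projection, and lower.

drive_tool(moves=[{"hand": 0,"delta_pos": [0,-0.8,0],"dr": [0,0,0]},{"hand": 0,"delta_pos": [0,0,0.8],"dr": [0,0,0]},{"hand": 0,"delta_pos": [0,0,0.7],"dr": [0,0,0]},{"hand": 0,"delta_pos": [0,0,0.3],"dr": [0,0,0]},{"hand": 0,"delta_pos": [0,0,0],"dr": [0,0,0]}])

```text
clock: 2.95
tcp_pos: [635.1, 139.4, 64.9]
eef_rot: [-3.141, -0.003, -3.124]
contact_force: [-0.4, -0.7, 0.7]
width: -0.004
grasp_force: 0.0
```

```bash
python3 - <<'E'
from h import *
print(proj("scene",(636.6,148.2,85.3)),proj("side",(636.6,148.2,85.3)))
s=sense();print(s["tcp_pos"],s["contact_force"])
E
```

```text
[256.21024087 261.4209184 ] [292.62216006 166.82745076]
[635.13590329 139.43986701  64.89079905] [-0.43926802 -0.65480451  0.72868341]
```

```bash
python3 - <<'E'
from h import *
a=grab_frame("scene");b=grab_frame("side");w=grab_frame("wrist")
P=sense()["tcp_pos"];print(P,proj("scene",P),proj("side",P))
for im,n in((a,"scene"),(b,"side")):
    u=proj(n,P); im=im.copy(); im[int(round(u[1])),int(round(u[0]))]=(255,0,255)
    if n=="scene": A=cv2.resize(im[200:300,200:300],(400,400),interpolation=0)
    else: B=cv2.resize(im[130:230,250:350],(400,400),interpolation=0)
cv2.imwrite("pics/d2.png",np.hstack([A,B])[:,:,::-1])
E
```

```text
[636.28388937 139.75617673  66.56860581] [254.57717337 266.34686415] [293.43262948 173.48710425]
```

View pics/d2.png

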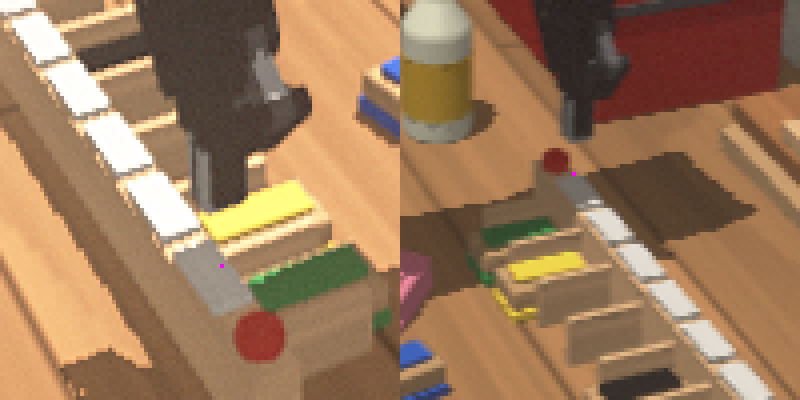

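```bash
python3 - <<'E'
from h import *
print(tri((255,252),(294.5,164)))
print(tri((265,284),(288.6,170.5)), "cap should be z~58-64")
E
```

```text
(array([636.43149498, 139.16756548,  99.93441024]), np.float64(3.879873951879367))
(array([635.63355092, 178.42672488,  56.49373075]), np.float64(1.584724306781729)) cap should be z~58-64
```

drive_tool(moves=[{"hand": 0,"delta_pos": [0,0,0.3],"dr": [0,0,0]},{"hand": 0,"delta_pos": [0,0,0.2],"dr": [0,0,0]},{"hand": 0,"delta_pos": [0,0,0],"dr": [0,0,0]}])

```text
clock: 3.35
tcp_pos: [636.0, 139.7, 61.2]
eef_rot: [-3.141, -0.001, -3.123]
contact_force: [-1.2, 0.1, 0.9]
width: -0.0
grasp_force: 0.0
```

drive_tool(moves=[{"hand": 0,"delta_pos": [0,0,0.2],"dr": [0,0,0]},{"hand": 0,"delta_pos": [0,0,0.2],"dr": [0,0,0]},{"hand": 0,"delta_pos": [0,0,0],"dr": [0,0,0]}])

```text
clock: 3.6
tcp_pos: [636.0, 139.7, 57.2]
eef_rot: [-3.141, -0.001, -3.123]
contact_force: [0.1, 1.1, 0.4]
width: 0.0
grasp_force: 0.0
```

drive_tool(moves=[{"hand": 0,"delta_pos": [0,0,0.2],"dr": [0,0,0]},{"hand": 0,"delta_pos": [0,0,0.2],"dr": [0,0,0]},{"hand": 0,"delta_pos": [0,0,0],"dr": [0,0,0]}])

```text
clock: 3.85
tcp_pos: [636.0, 139.6, 53.1]
eef_rot: [-3.141, -0.001, -3.123]
contact_force: [0.3, -0.9, -0.4]
width: 0.0
grasp_force: 0.0
```

drive_tool(moves=[{"hand": 0,"delta_pos": [0,0,0.2],"dr": [0,0,0]},{"hand": 0,"delta_pos": [0,0,0.2],"dr": [0,0,0]},{"hand": 0,"delta_pos": [0,0,0],"dr": [0,0,0]}])

```text
clock: 4.1
tcp_pos: [636.0, 139.6, 49.1]
eef_rot: [-3.141, -0.001, -3.123]
contact_force: [-0.3, 0.1, -0.2]
width: -0.004
grasp_force: 0.0
```

```bash
python3 - <<'E'
from h import *
s=sense();P=s["tcp_pos"];print(P,s["contact_force"])
a=grab_frame("scene");b=grab_frame("side");w=grab_frame("wrist")
A=cv2.resize(a[210:310,200:300],(400,400),interpolation=0)
B=cv2.resize(b[130:230,250:350],(400,400),interpolation=0)
cv2.imwrite("pics/d3.png",np.hstack([A,B])[:,:,::-1]); cv2.imwrite("pics/w3.png",w[:,:,::-1])
E
```

```text
[635.96769645 139.64211129  49.09194088] [-0.29289658  0.13094629 -0.15134575]
```

View pics/d3.png

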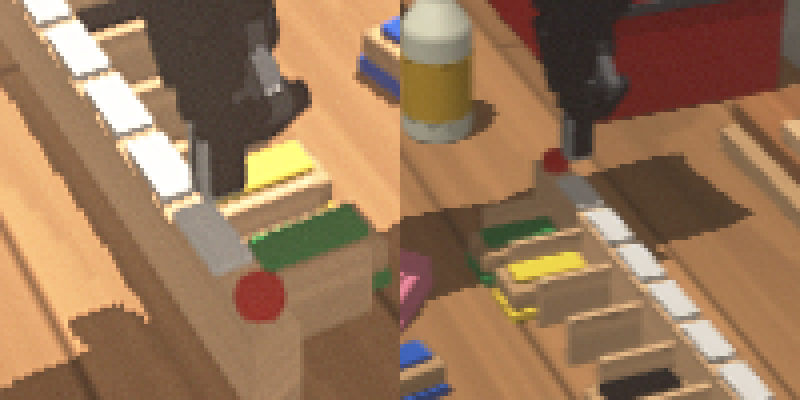

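drive_tool(moves=[{"hand": 0,"delta_pos": [0,0,0.4],"dr": [0,0,0]},{"hand": 0,"delta_pos": [0,0,0.4],"dr": [0,0,0]},{"hand": 0,"delta_pos": [0,0,0.3],"dr": [0,0,0]},{"hand": 0,"delta_pos": [0,0,0.3],"dr": [0,0,0]},{"hand": 0,"delta_pos": [0,0,0],"dr": [0,0,0]}])

```text
clock: 4.67
tcp_pos: [635.5, 139.6, 34.5]
eef_rot: [-3.141, -0.002, -3.123]
contact_force: [-0.3, -0.2, -0.2]
width: 0.001
grasp_force: 0.0
```

drive_tool(moves=[{"hand": 0,"delta_pos": [0,0,0.1],"dr": [0,0,0]},{"hand": 0,"delta_pos": [0,0,0.1],"dr": [0,0,0]},{"hand": 0,"delta_pos": [0,0,0.1],"dr": [0,0,0]},{"hand": 0,"delta_pos": [0,0,0],"dr": [0,0,0]}])

```text
clock: 5.0
tcp_pos: [636.3, 139.7, 32.6]
eef_rot: [-3.142, -0.0, -3.123]
contact_force: [0.2, 0.2, -0.4]
width: 0.0
grasp_force: 0.0
```

drive_tool(moves=[{"hand": 0,"delta_pos": [0,0,0.1],"dr": [0,0,0]},{"hand": 0,"delta_pos": [0,0,0.1],"dr": [0,0,0]},{"hand": 0,"delta_pos": [0,0,0],"dr": [0,0,0]}])

```text
clock: 5.25
tcp_pos: [636.2, 139.7, 30.5]
eef_rot: [-3.142, -0.0, -3.123]
contact_force: [0.7, 0.9, -0.1]
width: -0.004
grasp_force: 0.0
```

drive_tool(moves=[{"hand": 0,"delta_pos": [0,0,0.1],"dr": [0,0,0]},{"hand": 0,"delta_pos": [0,0,0.1],"dr": [0,0,0]},{"hand": 0,"delta_pos": [0,0,0],"dr": [0,0,0]}])

```text
clock: 5.5
tcp_pos: [636.2, 139.7, 28.4]
eef_rot: [-3.142, -0.0, -3.123]
contact_force: [-0.3, -0.3, 0.2]
width: 0.004
grasp_force: 0.0
```

drive_tool(moves=[{"hand": 0,"delta_pos": [0,0,0.1],"dr": [0,0,0]},{"hand": 0,"delta_pos": [0,0,0],"dr": [0,0,0]}])

```text
clock: 5.67
tcp_pos: [636.2, 139.7, 27.5]
eef_rot: [-3.142, -0.0, -3.123]
contact_force: [-0.1, -0.4, -0.3]
width: -0.001
grasp_force: 0.0
```

drive_tool(moves=[{"hand": 0,"delta_pos": [0,0,0.1],"dr": [0,0,0]},{"hand": 0,"delta_pos": [0,0,0],"dr": [0,0,0]}])

```text
clock: 5.83
tcp_pos: [636.3, 139.7, 26.6]
eef_rot: [-3.142, -0.0, -3.123]
contact_force: [0.0, 0.0, 0.6]
width: -0.004
grasp_force: 0.0
```

drive_tool(moves=[{"hand": 0,"delta_pos": [0,0,0.1],"dr": [0,0,0]},{"hand": 0,"delta_pos": [0,0,0],"dr": [0,0,0]}])

```text
clock: 6.0
tcp_pos: [636.2, 139.7, 25.5]
eef_rot: [-3.142, -0.0, -3.123]
contact_force: [-0.2, 0.1, 0.0]
width: 0.0
grasp_force: 0.0
```

drive_tool(moves=[{"hand": 0,"delta_pos": [0,0,0.1],"dr": [0,0,0]},{"hand": 0,"delta_pos": [0,0,0],"dr": [0,0,0]}])

```text
clock: 6.17
tcp_pos: [636.2, 139.7, 24.5]
eef_rot: [-3.142, -0.0, -3.123]
contact_force: [0.0, 0.1, -0.5]
width: 0.002
grasp_force: 0.0
```

drive_tool(moves=[{"hand": 0,"delta_pos": [0,0,0.1],"dr": [0,0,0]},{"hand": 0,"delta_pos": [0,0,0],"dr": [0,0,0]}])

```text
clock: 6.33
tcp_pos: [636.2, 139.7, 23.5]
eef_rot: [-3.142, -0.0, -3.123]
contact_force: [0.1, 0.7, 0.3]
width: 0.0
grasp_force: 0.0
```

```bash
python3 - <<'E'
from h import *
s=sense();print(s["tcp_pos"],s["contact_force"])
w=grab_frame("wrist");a=grab_frame("scene");b=grab_frame("side")
A=cv2.resize(a[210:310,200:300],(300,300),interpolation=0)
B=cv2.resize(b[130:230,250:350],(300,300),interpolation=0)
cv2.imwrite("pics/d4.png",np.vstack([np.hstack([A,B]),cv2.resize(w[120:320,130:430],(600,300))[:, :]])[:,:,::-1])
E
```

```text
[636.20465851 139.69283794  23.5161321 ] [0.10525202 0.73370285 0.31754509]
```

View pics/d4.png

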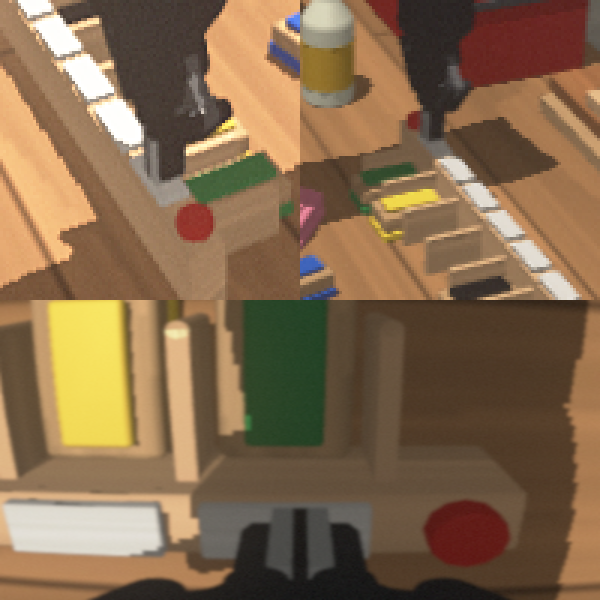

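The tip is over plate A in all three views (scene about (255,270), side about (293,177)), and there is still no force. I'll continue in 1 mm steps.

drive_tool(moves=[{"hand": 0,"delta_pos": [0,0,0.1],"dr": [0,0,0]},{"hand": 0,"delta_pos": [0,0,0],"dr": [0,0,0]}])

```text
clock: 6.65
tcp_pos: [636.3, 139.7, 22.6]
eef_rot: [-3.142, -0.0, -3.123]
contact_force: [0.3, -0.8, 0.3]
width: 0.002
grasp_force: 0.0
```

drive_tool(moves=[{"hand": 0,"delta_pos": [0,0,0.1],"dr": [0,0,0]},{"hand": 0,"delta_pos": [0,0,0],"dr": [0,0,0]}])

```text
clock: 6.82
tcp_pos: [636.4, 139.7, 22.5]
eef_rot: [-3.142, -0.0, -3.123]
contact_force: [-2.6, -0.1, 4.3]
width: 0.002
grasp_force: 2.2
```

drive_tool(moves=[{"hand": 0,"delta_pos": [0,0,0.1],"dr": [0,0,0]},{"hand": 0,"delta_pos": [0,0,0],"dr": [0,0,0]}])

```text
clock: 6.98
tcp_pos: [636.4, 139.7, 22.5]
eef_rot: [-3.141, -0.0, -3.123]
contact_force: [-5.5, -0.6, 9.1]
width: 0.001
grasp_force: 4.5
```

Contact at read z = 22.5, so the real tip is 35.5 mm above the reported TCP. The force is 9 N. Now I slide along the rail.

drive_tool(moves=[{"hand": 0,"delta_pos": [0,-0.8,0],"dr": [0,0,0]},{"hand": 0,"delta_pos": [0,-0.8,0],"dr": [0,0,0]},{"hand": 0,"delta_pos": [0,-0.8,0],"dr": [0,0,0]},{"hand": 0,"delta_pos": [0,-0.8,0],"dr": [0,0,0]}])

```text
clock: 7.32
tcp_pos: [638.4, 108.6, 22.4]
eef_rot: [3.139, 0.004, -3.123]
contact_force: [-0.3, 3.2, 5.8]
width: -0.003
grasp_force: 3.0
```

drive_tool(moves=[{"hand": 0,"delta_pos": [0,-0.8,0],"dr": [0,0,0]},{"hand": 0,"delta_pos": [0,-0.8,0],"dr": [0,0,0]},{"hand": 0,"delta_pos": [0,-0.8,0],"dr": [0,0,0]},{"hand": 0,"delta_pos": [0,-0.8,0],"dr": [0,0,0]}])

```text
clock: 7.65
tcp_pos: [639.1, 76.4, 22.5]
eef_rot: [3.14, 0.004, -3.124]
contact_force: [-0.9, 2.5, 5.2]
width: 0.004
grasp_force: 2.8
```

drive_tool(moves=[{"hand": 0,"delta_pos": [0,-0.8,0],"dr": [0,0,0]},{"hand": 0,"delta_pos": [0,-0.8,0],"dr": [0,0,0]},{"hand": 0,"delta_pos": [0,-0.8,0],"dr": [0,0,0]},{"hand": 0,"delta_pos": [0,-0.8,0],"dr": [0,0,0]}])

```text
clock: 7.98
tcp_pos: [639.7, 44.4, 22.5]
eef_rot: [3.14, 0.004, -3.124]
contact_force: [-0.1, 3.6, 6.3]
width: 0.003
grasp_force: 3.0
```

drive_tool(moves=[{"hand": 0,"delta_pos": [0,-0.8,0],"dr": [0,0,0]},{"hand": 0,"delta_pos": [0,-0.7,0],"dr": [0,0,0]},{"hand": 0,"delta_pos": [0,0,0],"dr": [0,0,0]}])

```text
clock: 8.23
tcp_pos: [640.0, 28.0, 22.5]
eef_rot: [3.142, 0.003, -3.124]
contact_force: [-0.3, -0.0, 4.6]
width: -0.002
grasp_force: 2.9
```

drive_tool(moves=[{"hand": 0,"delta_pos": [0,0,-1],"dr": [0,0,0]},{"hand": 0,"delta_pos": [0,0,-2.5],"dr": [0,0,0]},{"hand": 0,"delta_pos": [0,0,-3],"dr": [0,0,0]},{"hand": 0,"delta_pos": [0,0,-2],"dr": [0,0,0]},{"hand": 0,"delta_pos": [0,0,0],"dr": [0,0,0]}])

```text
clock: 8.65
tcp_pos: [642.0, 28.6, 112.2]
eef_rot: [-3.141, 0.01, -3.123]
contact_force: [0.9, -0.1, 0.8]
width: -0.0
grasp_force: 0.0
```

drive_tool(moves=[{"hand": 1.8,"delta_pos": [3.35,-0.36,0],"dr": [0,0,0]},{"hand": 1.8,"delta_pos": [3.35,-0.36,0],"dr": [0,0,0]},{"hand": 1.8,"delta_pos": [3.35,-0.36,0],"dr": [0,0,0]},{"hand": 1.8,"delta_pos": [3.35,-0.36,0],"dr": [0,0,0]},{"hand": 1.8,"delta_pos": [3.35,-0.36,0],"dr": [0,0,0]},{"hand": 1.8,"delta_pos": [3.35,-0.36,0],"dr": [0,0,0]},{"hand": 1.8,"delta_pos": [3.35,-0.36,0],"dr": [0,0,0]},{"hand": 1.8,"delta_pos": [3.35,-0.36,0],"dr": [0,0,0]}])

```text
clock: 9.32
tcp_pos: [368.7, -4.9, 104.5]
eef_rot: [3.141, -0.002, -3.123]
contact_force: [0.1, -0.4, 1.0]
width: 0.212
grasp_force: 0.0
```

drive_tool(moves=[{"hand": 1.8,"delta_pos": [0,0,0],"dr": [0,0,-0.07]},{"hand": 1.8,"delta_pos": [0,0,0],"dr": [0,0,-0.067]},{"hand": 1.8,"delta_pos": [0,0,0],"dr": [0,0,0]}])

```text
clock: 9.57
tcp_pos: [370.0, -4.9, 105.2]
eef_rot: [-3.141, 0.0, -2.986]
contact_force: [-0.2, 0.7, -0.3]
width: 0.215
grasp_force: 0.0
```

drive_tool(moves=[{"hand": 1.8,"delta_pos": [0,0,2.5],"dr": [0,0,0]},{"hand": 1.8,"delta_pos": [0,0,2.5],"dr": [0,0,0]},{"hand": 1.8,"delta_pos": [0,0,2.5],"dr": [0,0,0]},{"hand": 1.8,"delta_pos": [0,0,2.5],"dr": [0,0,0]},{"hand": 1.8,"delta_pos": [0,0,1.5],"dr": [0,0,0]},{"hand": 1.8,"delta_pos": [0,0,0.8],"dr": [0,0,0]},{"hand": 1.8,"delta_pos": [0,0,0],"dr": [0,0,0]}])

```text
clock: 10.15
tcp_pos: [368.9, -4.6, -19.5]
eef_rot: [3.14, -0.005, -2.987]
contact_force: [-0.0, -0.4, 0.7]
width: 0.212
grasp_force: 0.0
```

```bash
cat > look.py <<'E'
from h import *
import sys
s=sense();P=s["tcp_pos"];print(P.round(1),s["eef_rot"].round(3),s["contact_force"].round(1))
a=grab_frame("scene");b=grab_frame("side");w=grab_frame("wrist")
A=cv2.resize(a[180:280,240:360],(480,400)) if 1 else 0
cv2.imwrite("pics/A_%s.png"%sys.argv[1],a[:,:,::-1]);cv2.imwrite("pics/B_%s.png"%sys.argv[1],b[:,:,::-1]);cv2.imwrite("pics/W_%s.png"%sys.argv[1],w[:,:,::-1])
# ridge via blue, on wrist+scene
blue=lambda h,s,v:(h>105)&(h<130)&(s>110)&(v>40)
K=get_calibration("wrist");M=K["mtx"];T=K["tool_from_camera"];Rt=R.from_euler('xyz',s["eef_rot"]).as_matrix()
def wray(u,v):
    x=np.array([u-M[0,2],v-M[1,2]])/M[0,0];r=np.hypot(*x);d=np.array([*(x/r*np.sin(r)),np.cos(r)]) if r>0 else np.array([0,0,1.])
    return P+Rt@T[:3,3],Rt@T[:3,:3]@d
def wplane(u,v,z):
    o,d=wray(u,v);return o+d*(z-o[2])/d[2]
for A_,c,m in blobs(w,blue,(0,0,560,420),150):
    ys,xs=np.nonzero(m);Q=np.array([wplane(x,y,34)[:2] for x,y in zip(xs,ys)],np.float32)
    cnt=cv2.convexHull(Q);print("wrist blob",A_,c.round(),"rect z34",cv2.minAreaRect(cnt))
for n,im,roi in(("scene",a,(190,170,345,315)),("side",b,(225,160,355,250))):
    for A_,c,m in blobs(im,blue,roi,15): print(n,A_,c.round(1),plane(n,c,34)[:2].round(1))
E
python3 look.py 1
```

```text
[368.9  -4.6 -19.5] [ 3.14  -0.005 -2.987] [-0.  -0.4  0.7]
wrist blob 426 [279. 317.] rect z34 ((381.5743713378906, -1.3479547500610352), (6.2528862953186035, 19.49195671081543), 10.976311683654785)
wrist blob 602 [279. 360.] rect z34 ((411.01678466796875, 3.1114892959594727), (12.649127006530762, 19.807844161987305), 11.67958927154541)
side 86 [246.9 219.8] [439.4   0.5]
side 56 [246.8 231. ] [422.6 -48.7]
```

View pics/W_1.png

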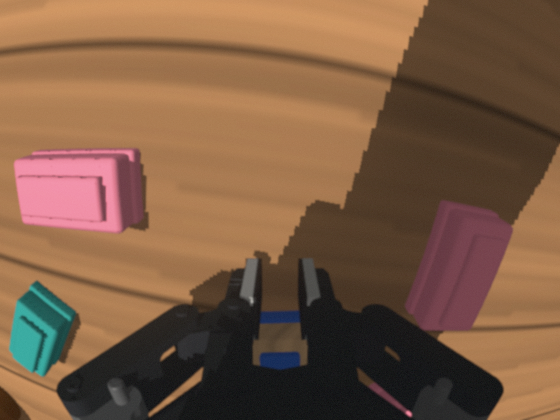

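The fingers (cols about 250 and 310) sit centred behind the blue block (col about 280). Now I push.

drive_tool(moves=[{"hand": 1.8,"delta_pos": [-0.8,0,0.4],"dr": [0,0,0]},{"hand": 1.8,"delta_pos": [-0.8,0,0],"dr": [0,0,0]},{"hand": 1.8,"delta_pos": [-0.7,0,0],"dr": [0,0,0]},{"hand": 1.8,"delta_pos": [-0.5,0.03,0],"dr": [0,0,0]},{"hand": 1.8,"delta_pos": [-0.5,0.03,0],"dr": [0,0,0]},{"hand": 1.8,"delta_pos": [-0.5,0.03,0],"dr": [0,0,0]},{"hand": 1.8,"delta_pos": [-0.5,0.03,0],"dr": [0,0,0]},{"hand": 1.8,"delta_pos": [0,0,0],"dr": [0,0,0]}])

```text
clock: 10.97
tcp_pos: [414.3, 3.0, -21.0]
eef_rot: [-3.141, 0.001, -2.986]
contact_force: [-0.1, -0.3, 0.9]
width: 0.21
grasp_force: 0.0
```

```bash
python3 look.py 2
```

```text
[414.3   3.  -21. ] [-3.141e+00  1.000e-03 -2.986e+00] [-0.1 -0.3  0.9]
wrist blob 359 [280. 287.] rect z34 ((408.9517822265625, 3.6040048599243164), (4.75661563873291, 15.552190780639648), 8.88536548614502)
wrist blob 1864 [279. 346.] rect z34 ((445.3982849121094, 9.03398323059082), (31.756282806396484, 20.977306365966797), 6.770676136016846)
scene 19 [311.4 226.9] [457.4  51.1]
side 70 [254.4 217.7] [462.2   3.1]
side 52 [255.2 228.9] [446.9 -47.5]
```

```bash
cat >> look.py <<'E'
B=[x for x in blobs(w,blue,(0,0,560,420),150)]
A_,c,m=max(B,key=lambda x:x[0]); rows=[r for r in range(m.shape[0]) if m[r].sum()>10]
L=[];Rr=[]
for r in rows[3:-3]:
    xs=np.nonzero(m[r])[0];L.append(wplane(xs[0],r,34)[:2]);Rr.append(wplane(xs[-1],r,34)[:2])
for n,e in(("L",L),("R",Rr)):
    e=np.array(e);k=np.polyfit(e[:,0],e[:,1],1);print(n,"yaw",k[0].round(3),"y at x0",e[0,0].round(1),np.polyval(k,e[0,0]).round(1),"x1",e[-1,0].round(1),"res",np.std(e[:,1]-np.polyval(k,e[:,0])).round(2))
r=rows[0];xs=np.nonzero(m[r])[0];print("rear ridge edge",wplane(xs.mean(),r,34)[:2])
# target line through gap 3
print("gap line y at x: ",[(X,round(23.9+(X-609.1)*.0185,1)) for X in(463,515,591)])
E
cat > /tmp/x.py <<'E'
E
python3 look.py 3
```

```text
[413.2   2.9 -21.4] [ 3.142 -0.    -2.986] [-0.8  0.7 -0.3]
wrist blob 361 [280. 287.] rect z34 ((407.85662841796875, 3.572969436645508), (5.2560343742370605, 15.530389785766602), 8.868425369262695)
wrist blob 1820 [279. 346.] rect z34 ((444.1821594238281, 8.969114303588867), (31.006175994873047, 20.905797958374023), 6.76071310043335)
scene 17 [307.9 215.2] [440.6   9.4]
side 72 [254.3 217.7] [461.9   2.9]
side 52 [255.1 228.8] [446.5 -47.2]
L yaw 0.136 y at x0 432.5 -2.9 x1 458.9 res 0.21
R yaw 0.129 y at x0 429.5 17.2 x1 455.7 res 0.24
rear ridge edge [429.08665337   6.87500163]
gap line y at x:  [(463, 21.2), (515, 22.2), (591, 23.6)]
```

drive_tool(moves=[{"hand": 1.8,"delta_pos": [-0.6,0.05,0],"dr": [0,0,0]},{"hand": 1.8,"delta_pos": [-0.6,0.05,0],"dr": [0,0,0]},{"hand": 1.8,"delta_pos": [-0.6,0.05,0],"dr": [0,0,0]},{"hand": 1.8,"delta_pos": [-0.6,0.05,0],"dr": [0,0,0]},{"hand": 1.8,"delta_pos": [-0.6,0.05,0],"dr": [0,0,0]},{"hand": 1.8,"delta_pos": [-0.6,0.05,0],"dr": [0,0,0]},{"hand": 1.8,"delta_pos": [-0.6,0.05,0],"dr": [0,0,0]},{"hand": 1.8,"delta_pos": [0,0,0],"dr": [0,0,0]}])

```text
clock: 11.93
tcp_pos: [455.8, 13.0, -20.9]
eef_rot: [-3.141, 0.001, -2.986]
contact_force: [-0.7, 0.6, -0.0]
width: 0.21
grasp_force: 0.0
```

```bash
python3 look.py 4
```

```text
[455.8  13.  -20.9] [-3.141e+00  1.000e-03 -2.986e+00] [-0.7  0.6 -0. ]
wrist blob 388 [280. 287.] rect z34 ((450.62628173828125, 13.696842193603516), (5.289412021636963, 15.569445610046387), 8.853902816772461)
wrist blob 1822 [278. 346.] rect z34 ((487.068359375, 18.780441284179688), (31.37102699279785, 21.296770095825195), 7.122446060180664)
scene 23 [298.1 234.5] [497.   60.7]
side 65 [267.3 212.9] [504.1  12.7]
side 52 [268.2 223.9] [487.8 -38. ]
L yaw 0.118 y at x0 475.4 7.1 x1 501.9 res 0.25
R yaw 0.132 y at x0 472.4 27.0 x1 498.7 res 0.21
rear ridge edge [472.03731163  16.54397466]
gap line y at x:  [(463, 21.2), (515, 22.2), (591, 23.6)]
```

drive_tool(moves=[{"hand": 1.8,"delta_pos": [2,0,0],"dr": [0,0,0]},{"hand": 1.8,"delta_pos": [3,0,-1],"dr": [0,0,0]},{"hand": 1.8,"delta_pos": [3,0,-3],"dr": [0,0,0]},{"hand": 1.8,"delta_pos": [2,0,-3.5],"dr": [0,0,0]},{"hand": 1.8,"delta_pos": [1,0,-3.5],"dr": [0,0,0]},{"hand": 1.8,"delta_pos": [0,0,-2],"dr": [0,0,0]},{"hand": 1.8,"delta_pos": [0,0,0],"dr": [0,0,0]},{"hand": 1.8,"delta_pos": [0,0,0],"dr": [0,0,0]}])

```text
clock: 12.75
tcp_pos: [346.9, -4.3, 109.5]
eef_rot: [-3.14, 0.004, -2.987]
contact_force: [0.6, -0.5, -0.1]
width: 0.211
grasp_force: 0.0
```

```bash
python3 look.py 5; python3 - <<'E'
import cv2,numpy as np
A=cv2.imread("pics/A_5.png");B=cv2.imread("pics/B_5.png");W=cv2.imread("pics/W_5.png")
a=cv2.resize(A[180:290,200:330],(390,330),interpolation=2);b=cv2.resize(B[175:255,245:355],(410,298),interpolation=2)
o=np.zeros((600,800,3),np.uint8);o[:330,:390]=a;o[:298,390:]=b;w=W[230:420,60:500];o[330:330+190,0:440]=w
cv2.imwrite("pics/m5.png",o)
E
```

```text
[346.9  -4.3 109.5] [-3.14   0.004 -2.987] [ 0.6 -0.5 -0.1]
wrist blob 186 [278. 312.] rect z34 ((451.8158874511719, 12.210025787353516), (6.176273345947266, 35.48905944824219), 8.983360290527344)
wrist blob 742 [278. 350.] rect z34 ((504.032470703125, 20.167194366455078), (56.36262512207031, 20.631898880004883), 8.908393859863281)
scene 94 [282.9 225.9] [511.2  19. ]
side 81 [265.9 212.9] [500.4  14. ]
side 52 [267.8 223.7] [486.9 -36.9]
L yaw 0.158 y at x0 481.7 7.0 x1 526.9 res 0.38
R yaw 0.144 y at x0 478.7 26.2 x1 524.0 res 0.37
rear ridge edge [476.08642333  16.47237062]
gap line y at x:  [(463, 21.2), (515, 22.2), (591, 23.6)]
```

View pics/m5.png

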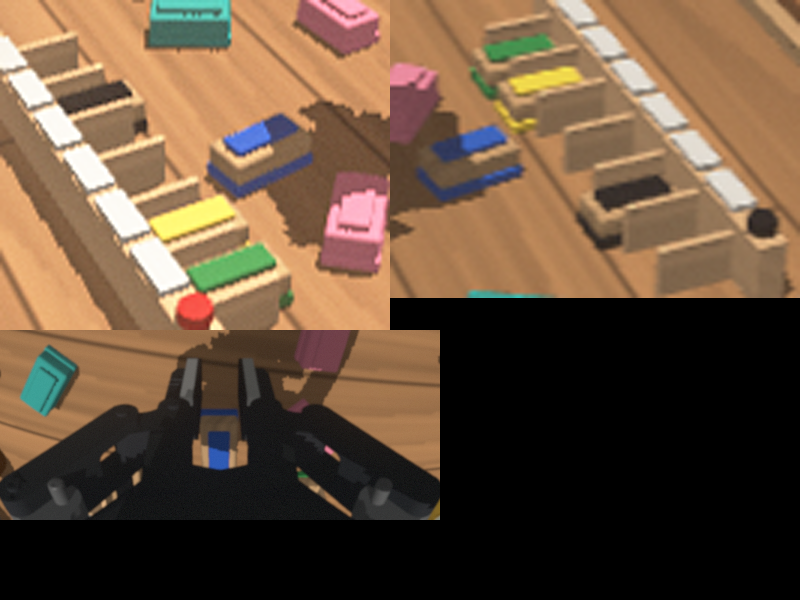

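```bash
python3 - <<'E'
from h import *
a=cv2.imread("pics/A_5.png")[:,:,::-1].copy();b=cv2.imread("pics/B_5.png")[:,:,::-1].copy()
def rk(P):
    d=np.array(P[:2])-[609.6,-3.1];c,s=np.cos(.0185),np.sin(.0185);return np.round([c*d[0]+s*d[1],c*d[1]-s*d[0]],1)
col={"blue":lambda h,s,v:(h>100)&(h<135)&(s>90)&(v>30),"yellow":lambda h,s,v:(h>22)&(h<34)&(s>140)&(v>150),"green":lambda h,s,v:(h>45)&(h<80)&(s>100)&(v>40)}
roiA={"blue":(265,214,306,246),"yellow":(245,240,285,262),"green":(258,258,300,280)}
roiB={"blue":(250,205,285,232),"yellow":(270,190,300,207),"green":(262,182,295,197)}
for k in col:
    o=[]
    for im,roi in((a,roiA[k]),(b,roiB[k])):
        B=sorted(blobs(im,col[k],roi,10),key=lambda x:x[1][1]); o.append(B)
        print(k,[(x[0],x[1].round(1).tolist()) for x in B])
    P,e=tri(o[0][0][1],o[1][0][1]);print("  tri",P.round(1),e.round(1),"rack",rk(P))
A_=[plane("scene",np.array(p)/3+(200,180),32)[:2] for p in((225,138),(288,116),(300,128),(238,152))];print(np.round(A_,1),np.mean(A_,0),rk(np.mean(A_,0)))
E
```

```text
blue [(np.int32(136), [285.9, 224.8]), (np.int32(72), [287.8, 237.9])]
blue [(np.int32(90), [265.9, 212.9]), (np.int32(64), [266.5, 223.6])]
  tri [501.6  16.4  32.2] 0.8 rack [-107.7   21.5]
yellow [(np.int32(11), [253.5, 256.8])]
yellow [(np.int32(71), [286.2, 195.8])]
  tri [600.2  80.2  28.8] 20.6 rack [-7.8 83.5]
green [(np.int32(228), [276.7, 268.8])]
green [(np.int32(67), [279.0, 187.2])]
  tri [586.5 132.1  32.7] 0.4 rack [-20.6 135.6]
[[525.5   8.9]
 [470.2   6.3]
 [470.   23.7]
 [525.   28.2]] [497.67744825  16.78345846] [-111.5   22. ]
```

The block now sits in front of gap 3 at rack about (-106, 21), with yaw about 0.135 relative to the rack. I'll nudge its -y side slightly behind the middle with the shut fingers to straighten and shift it.

drive_tool(moves=[{"hand": 0,"delta_pos": [0,0,0],"dr": [0,0,0.068]},{"hand": 0,"delta_pos": [0,0,0],"dr": [0,0,0.068]},{"hand": 0,"delta_pos": [-3.5,-0.6,0],"dr": [0,0,0]},{"hand": 0,"delta_pos": [-3.6,-0.7,0],"dr": [0,0,0]},{"hand": 0,"delta_pos": [-3.6,-0.6,0],"dr": [0,0,0]},{"hand": 0,"delta_pos": [-3.6,-0.7,0],"dr": [0,0,0]},{"hand": 0,"delta_pos": [0,0,0],"dr": [0,0,0]},{"hand": 0,"delta_pos": [0,0,0],"dr": [0,0,0]}])

```text
clock: 13.57
tcp_pos: [489.1, -27.3, 104.8]
eef_rot: [3.14, -0.007, -3.122]
contact_force: [0.4, 0.0, 0.3]
width: -0.006
grasp_force: 0.0
```

drive_tool(moves=[{"hand": 0,"delta_pos": [0,0,3],"dr": [0,0,0]},{"hand": 0,"delta_pos": [0,0,3],"dr": [0,0,0]},{"hand": 0,"delta_pos": [0,0,3],"dr": [0,0,0]},{"hand": 0,"delta_pos": [0,0,2],"dr": [0,0,0]},{"hand": 0,"delta_pos": [0,0,1.2],"dr": [0,0,0]},{"hand": 0,"delta_pos": [0,0,0],"dr": [0,0,0]}])

```text
clock: 14.07
tcp_pos: [485.4, -26.6, -17.4]
eef_rot: [3.14, -0.007, -3.122]
contact_force: [-0.7, 0.7, 0.0]
width: -0.0
grasp_force: 0.0
```

```bash
cat > pose.py <<'E'
from h import *
import sys
def rk(P):
    d=np.array(P[:2])-[609.6,-3.1];c,s=np.cos(.0185),np.sin(.0185);return np.round([c*d[0]+s*d[1]+2.6,c*d[1]-s*d[0]-.6],1)
f=lambda h,s,v:(h>100)&(h<135)&(s>90)&(v>30)
a=grab_frame("scene");b=grab_frame("side");s=sense();print("tcp",s["tcp_pos"].round(1),rk(s["tcp_pos"])-[2.6,-.6],s["contact_force"].round(1))
cv2.imwrite("pics/Ap_%s.png"%sys.argv[1],a[:,:,::-1]);cv2.imwrite("pics/Bp_%s.png"%sys.argv[1],b[:,:,::-1])
o=[]
for n,im,roi in(("scene",a,(215,205,330,260)),("side",b,(240,185,330,240))):
    B=blobs(im,f,roi,15);B.sort(key=lambda x:x[1][1]);o.append(B)
    print(n,[(int(x[0]),x[1].round(1).tolist()) for x in B])
    for A,c,m in B[:2]:
        pass
    m=B[0][2];ys,xs=np.nonzero(m);Q=np.array([rk(plane(n,(x+roi[0],y+roi[1]),32.5)) for x,y in zip(xs,ys)])
    C=np.cov((Q-Q.mean(0)).T);v=np.linalg.eigh(C)[1][:,1];r=cv2.minAreaRect(Q.astype(np.float32))
    print("  rack centroid",Q.mean(0).round(1),"pca yaw",round(float(np.arctan(v[1]/v[0])),3),"rect",[np.round(t,1).tolist() for t in r])
P,e=tri(o[0][0][1],o[1][0][1]);print("tri",P.round(1),e.round(1),"rack",rk(P))
E
python3 pose.py 6
```

```text
tcp [489.1 -27.2 -13.6] [-120.9  -21.9] [0.7 0.3 0.1]
scene [(143, [286.4, 224.6]), (86, [286.1, 238.2])]
  rack centroid [-105.9   20.9] pca yaw 0.132 rect [[-106.3, 20.7], [55.0, 21.2], 7.1]
side [(21, [259.3, 214.9]), (16, [275.9, 221.4]), (22, [257.8, 225.1])]
  rack centroid [-126.2   18.3] pca yaw 1.324 rect [[-127.3, 18.0], [19.9, 11.3], 69.2]
tri [489.6  13.9  28.4] 17.2 rack [-117.    18.6]
```

drive_tool(moves=[{"hand": 0,"delta_pos": [0,0.5,0.6],"dr": [0,0,0]},{"hand": 0,"delta_pos": [0,0.4,0],"dr": [0,0,0]},{"hand": 0,"delta_pos": [0,0.3,0],"dr": [0,0,0]},{"hand": 0,"delta_pos": [0,0.2,0],"dr": [0,0,0]},{"hand": 0,"delta_pos": [0,0.2,0],"dr": [0,0,0]},{"hand": 0,"delta_pos": [0,0,0],"dr": [0,0,0]},{"hand": 0,"delta_pos": [0,0,0],"dr": [0,0,0]}])

```text
clock: 14.75
tcp_pos: [489.5, -11.2, -19.5]
eef_rot: [3.142, 0.001, -3.122]
contact_force: [-0.6, 0.5, 0.2]
width: 0.006
grasp_force: 0.0
```

```bash
python3 pose.py 7
```

```text
tcp [489.3 -11.3 -19.7] [-120.5   -6. ] [-0.6  0.3  0.2]
scene [(142, [286.7, 225.5]), (89, [286.6, 239.3])]
  rack centroid [-104.6   24.4] pca yaw 0.074 rect [[-105.0, 24.4], [54.5, 20.9], 5.1]
side [(17, [258.6, 213.8]), (22, [274.8, 221.3]), (19, [257.8, 224.6])]
  rack centroid [-126.1   24. ] pca yaw 1.369 rect [[-128.2, 23.6], [20.0, 11.3], 69.1]
tri [490.2  18.3  29. ] 19.2 rack [-116.4   23. ]
```

drive_tool(moves=[{"hand": 0,"delta_pos": [0,0.2,0],"dr": [0,0,0]},{"hand": 0,"delta_pos": [0,0.15,0],"dr": [0,0,0]},{"hand": 0,"delta_pos": [0,0,0],"dr": [0,0,0]}])

```text
clock: 15.1
tcp_pos: [489.1, -7.7, -19.9]
eef_rot: [3.142, -0.0, -3.122]
contact_force: [-0.6, -0.4, -0.1]
width: -0.0
grasp_force: 0.1
```

```bash
python3 pose.py 8
```

```text
tcp [489.1  -7.7 -19.9] [-120.6   -2.4] [-0.1  0.4 -0.2]
scene [(145, [287.2, 226.3]), (81, [287.9, 240.0])]
  rack centroid [-104.2   27.2] pca yaw 0.038 rect [[-104.7, 27.1], [54.0, 21.1], 1.4]
side [(15, [258.2, 213.4]), (21, [274.0, 221.1]), (18, [257.6, 224.1])]
  rack centroid [-126.6   26.2] pca yaw 1.385 rect [[-127.5, 25.6], [24.7, 9.1], 77.1]
tri [490.   20.8  28.6] 19.7 rack [-116.5   25.5]
```

drive_tool(moves=[{"hand": 0,"delta_pos": [0,-1.5,0],"dr": [0,0,0]},{"hand": 0,"delta_pos": [0,0,-3],"dr": [0,0,0]},{"hand": 0,"delta_pos": [0,0,-3],"dr": [0,0,0]},{"hand": 1.8,"delta_pos": [2,0,-1],"dr": [0,0,0]},{"hand": 1.8,"delta_pos": [3.7,1.2,0],"dr": [0,0,0]},{"hand": 1.8,"delta_pos": [0,3.1,0],"dr": [0,0,0]},{"hand": 1.8,"delta_pos": [0,0,0],"dr": [0,0,0]},{"hand": 1.8,"delta_pos": [0,0,0],"dr": [0,0,0]}])

```text
clock: 15.87
tcp_pos: [431.3, 19.8, 50.3]
eef_rot: [-3.141, 0.001, -3.12]
contact_force: [-0.2, 0.1, -0.0]
width: 0.21
grasp_force: 0.0
```

```bash
python3 pose.py 9
```

```text
tcp [432.2  18.8  50.5] [-177.    25.2] [ 0.4  0.  -0.1]
scene [(134, [287.3, 226.2]), (75, [288.9, 239.9])]
  rack centroid [-104.7   27.2] pca yaw 0.039 rect [[-104.7, 26.9], [54.0, 20.8], 2.0]
side [(86, [265.5, 211.8]), (58, [266.1, 222.6])]
  rack centroid [-104.5   26.2] pca yaw 0.058 rect [[-104.5, 26.3], [51.9, 22.7], 3.8]
tri [502.   22.3  32.2] 0.5 rack [-104.5   26.8]
```

drive_tool(moves=[{"hand": 1.8,"delta_pos": [0,0.1,3],"dr": [0,0,0]},{"hand": 1.8,"delta_pos": [0,0,3],"dr": [0,0,0]},{"hand": 1.8,"delta_pos": [0,0,1.1],"dr": [0,0,0]},{"hand": 1.8,"delta_pos": [0,0,0],"dr": [0,0,0]},{"hand": 1.8,"delta_pos": [-1,0,0],"dr": [0,0,0]},{"hand": 1.8,"delta_pos": [-0.9,0,0],"dr": [0,0,0]},{"hand": 1.8,"delta_pos": [-0.6,0,0],"dr": [0,0,0]},{"hand": 1.8,"delta_pos": [-0.6,0,0],"dr": [0,0,0]}])

```text
clock: 16.63
tcp_pos: [465.2, 20.4, -19.2]
eef_rot: [-3.141, 0.003, -3.123]
contact_force: [-0.8, -0.3, 1.3]
width: 0.211
grasp_force: 0.4
```

drive_tool(moves=[{"hand": 1.8,"delta_pos": [-0.6,0,0],"dr": [0,0,0]},{"hand": 1.8,"delta_pos": [-0.6,0,0],"dr": [0,0,0]},{"hand": 1.8,"delta_pos": [-0.6,0,0],"dr": [0,0,0]},{"hand": 1.8,"delta_pos": [0,0,0],"dr": [0,0,0]}])

```text
clock: 16.97
tcp_pos: [482.2, 21.0, -20.3]
eef_rot: [-3.141, 0.002, -3.122]
contact_force: [0.3, -0.8, -0.0]
width: 0.212
grasp_force: 0.0
```

```bash
python3 pose.py 10
```

```text
tcp [480.8  21.  -20.8] [-128.3   26.5] [ 0.8 -0.2 -1.5]
scene [(151, [277.0, 229.4]), (47, [285.2, 241.8])]
  rack centroid [-78.9  26.5] pca yaw 0.012 rect [[-79.0, 26.2], [54.5, 21.0], 0.3]
side [(72, [275.1, 210.0]), (61, [275.4, 221.0])]
  rack centroid [-76.   24.6] pca yaw 0.151 rect [[-79.2, 25.8], [52.5, 23.0], 0.0]
tri [529.2  21.8  32.3] 3.3 rack [-77.3  25.7]
```

drive_tool(moves=[{"hand": 1.8,"delta_pos": [-0.5,0.02,0],"dr": [0,0,0]},{"hand": 1.8,"delta_pos": [-0.5,0.02,0],"dr": [0,0,0]},{"hand": 1.8,"delta_pos": [-0.5,0.02,0],"dr": [0,0,0]},{"hand": 1.8,"delta_pos": [-0.5,0,0],"dr": [0,0,0]}])

```text
clock: 17.4
tcp_pos: [501.0, 22.0, -20.8]
eef_rot: [3.142, -0.0, -3.122]
contact_force: [-0.1, 0.1, -0.5]
width: 0.215
grasp_force: 0.2
```

drive_tool(moves=[{"hand": 1.8,"delta_pos": [-0.6,0,0],"dr": [0,0,0]},{"hand": 1.8,"delta_pos": [-0.6,0,0],"dr": [0,0,0]},{"hand": 1.8,"delta_pos": [-0.6,0,0],"dr": [0,0,0]},{"hand": 1.8,"delta_pos": [-0.6,0,0],"dr": [0,0,0]}])

```text
clock: 17.73
tcp_pos: [525.2, 22.4, -20.8]
eef_rot: [3.142, -0.0, -3.122]
contact_force: [-0.8, 0.2, 0.3]
width: 0.205
grasp_force: 0.3
```

drive_tool(moves=[{"hand": 1.8,"delta_pos": [-0.4,0,0],"dr": [0,0,0]},{"hand": 1.8,"delta_pos": [-0.4,0,0],"dr": [0,0,0]},{"hand": 1.8,"delta_pos": [0,0,0],"dr": [0,0,0]}])

```text
clock: 17.98
tcp_pos: [533.6, 22.5, -20.6]
eef_rot: [-3.142, 0.001, -3.122]
contact_force: [-0.1, -0.1, 1.0]
width: 0.213
grasp_force: 0.0
```

```bash
python3 pose.py 11
```

```text
tcp [532.7  22.6 -20.8] [-76.4  27.1] [0.2 0.1 0.1]
scene [(163, [256.1, 236.6])]
  rack centroid [-27.8  27.2] pca yaw 0.018 rect [[-28.0, 26.7], [54.2, 21.6], -0.0]
side [(65, [291.5, 206.2]), (26, [285.3, 218.5])]
  rack centroid [-24.5  25.5] pca yaw 0.194 rect [[-27.8, 26.4], [51.2, 21.5], 5.3]
tri [580.4  23.4  32.4] 3.5 rack [-26.1  26.4]
```

About 9 mm remain. I'll push slowly until it makes contact with the back.

drive_tool(moves=[{"hand": 1.8,"delta_pos": [-0.3,0,0],"dr": [0,0,0]},{"hand": 1.8,"delta_pos": [-0.3,0,0],"dr": [0,0,0]},{"hand": 1.8,"delta_pos": [0,0,0],"dr": [0,0,0]}])

```text
clock: 18.33
tcp_pos: [539.1, 22.7, -20.7]
eef_rot: [-3.142, 0.001, -3.122]
contact_force: [-1.0, -0.2, -0.3]
width: 0.216
grasp_force: 0.0
```

drive_tool(moves=[{"hand": 1.8,"delta_pos": [-0.15,0,0],"dr": [0,0,0]},{"hand": 1.8,"delta_pos": [-0.15,0,0],"dr": [0,0,0]},{"hand": 1.8,"delta_pos": [0,0,0],"dr": [0,0,0]}])

```text
clock: 18.58
tcp_pos: [541.9, 22.8, -20.7]
eef_rot: [-3.142, 0.0, -3.122]
contact_force: [-0.2, -0.2, -0.0]
width: 0.211
grasp_force: 0.0
```

drive_tool(moves=[{"hand": 1.8,"delta_pos": [-0.1,0,0],"dr": [0,0,0]},{"hand": 1.8,"delta_pos": [-0.1,0,0],"dr": [0,0,0]},{"hand": 1.8,"delta_pos": [0,0,0],"dr": [0,0,0]}])

```text
clock: 18.83
tcp_pos: [543.7, 22.8, -20.8]
eef_rot: [-3.142, 0.0, -3.122]
contact_force: [0.0, -0.3, -0.3]
width: 0.213
grasp_force: 0.0
```

drive_tool(moves=[{"hand": 1.8,"delta_pos": [-0.1,0,0],"dr": [0,0,0]},{"hand": 1.8,"delta_pos": [0,0,0],"dr": [0,0,0]}])

```text
clock: 19.0
tcp_pos: [544.7, 22.8, -20.8]
eef_rot: [-3.142, 0.0, -3.122]
contact_force: [0.5, 0.2, 0.3]
width: 0.209
grasp_force: 0.0
```

drive_tool(moves=[{"hand": 1.8,"delta_pos": [-0.1,0,0],"dr": [0,0,0]},{"hand": 1.8,"delta_pos": [0,0,0],"dr": [0,0,0]}])

```text
clock: 19.17
tcp_pos: [545.7, 22.9, -20.8]
eef_rot: [-3.142, 0.0, -3.122]
contact_force: [0.2, -0.7, -0.3]
width: 0.208
grasp_force: 0.0
```

```bash
python3 pose.py 12
```

```text
tcp [545.7  22.8 -20.8] [-63.4  27.1] [-0.  -0.  -0.3]
scene [(160, [251.3, 238.1])]
  rack centroid [-16.5  27.1] pca yaw -0.0 rect [[-16.8, 26.7], [21.5, 52.1], 90.0]
side [(63, [295.3, 205.3]), (15, [287.4, 217.9])]
  rack centroid [-12.5  25.6] pca yaw 0.211 rect [[-16.1, 26.3], [53.1, 21.1], 2.4]
tri [592.1  23.5  32.5] 4.1 rack [-14.5  26.4]
```

drive_tool(moves=[{"hand": 1.8,"delta_pos": [-0.1,0,0],"dr": [0,0,0]},{"hand": 1.8,"delta_pos": [0,0,0],"dr": [0,0,0]}])

```text
clock: 19.43
tcp_pos: [546.5, 22.9, -20.8]
eef_rot: [-3.142, -0.0, -3.122]
contact_force: [-1.5, -0.5, 0.7]
width: 0.21
grasp_force: 0.5
```

drive_tool(moves=[{"hand": 1.8,"delta_pos": [-0.1,0,0],"dr": [0,0,0]},{"hand": 1.8,"delta_pos": [0,0,0],"dr": [0,0,0]}])

```text
clock: 19.6
tcp_pos: [546.4, 22.9, -21.0]
eef_rot: [3.142, -0.003, -3.122]
contact_force: [-4.9, -0.9, 3.5]
width: 0.213
grasp_force: 2.5
```

drive_tool(moves=[{"hand": 1.8,"delta_pos": [-0.1,0,0],"dr": [0,0,0]},{"hand": 1.8,"delta_pos": [0,0,0],"dr": [0,0,0]}])

```text
clock: 19.77
tcp_pos: [546.3, 22.9, -21.2]
eef_rot: [3.142, -0.006, -3.122]
contact_force: [-7.3, -1.2, 6.7]
width: 0.212
grasp_force: 4.1
```

The force climbs and the TCP stops advancing, so the block is home. I'll back off straight and check.

drive_tool(moves=[{"hand": 1.8,"delta_pos": [0.5,0,0],"dr": [0,0,0]},{"hand": 1.8,"delta_pos": [2,0,0],"dr": [0,0,0]},{"hand": 1.8,"delta_pos": [3.5,0,-1],"dr": [0,0,0]},{"hand": 1.8,"delta_pos": [3.5,0,-3],"dr": [0,0,0]},{"hand": 1.8,"delta_pos": [2,0,-3],"dr": [0,0,0]},{"hand": 1.8,"delta_pos": [0,0,-3],"dr": [0,0,0]},{"hand": 1.8,"delta_pos": [0,0,0],"dr": [0,0,0]},{"hand": 1.8,"delta_pos": [0,0,0],"dr": [0,0,0]}])

```text
clock: 20.43
tcp_pos: [439.2, 20.6, 79.0]
eef_rot: [-3.141, 0.007, -3.122]
contact_force: [0.4, -0.2, -0.9]
width: 0.213
grasp_force: 0.0
```

```bash
python3 pose.py 13; python3 - <<'E'
from h import *
c={"green":((45,80),(258,258,300,280)),"yellow":((22,36),(245,240,290,268)),"pink":((160,179),(295,170,390,275)),"teal":((75,95),(240,165,285,200))}
for k,((l,u),roi) in c.items():
    for n in("scene0","Ap_13"):
        a=cv2.imread(f"pics/{n}.png")[:,:,::-1].copy()
        print(k,n,[(int(x[0]),x[1].round(1).tolist()) for x in blobs(a,lambda h,s,v:(h>l)&(h<u)&(s>80)&(v>60),roi,40)])
E
```

```text
tcp [436.9  20.8  75.9] [-172.2   27.1] [-0.9 -0.1 -0.7]
scene [(153, [250.0, 238.5])]
  rack centroid [-13.4  26.9] pca yaw -0.053 rect [[-15.7, 26.3], [22.4, 52.7], 89.8]
side [(80, [294.2, 205.2]), (21, [286.0, 216.9])]
  rack centroid [-15.2  27.3] pca yaw 0.042 rect [[-15.2, 26.8], [52.2, 22.3], 2.6]
tri [592.3  24.3  32.3] 1.9 rack [-14.2  27.1]
green scene0 [(228, [276.7, 268.8])]
green Ap_13 [(229, [276.5, 269.0])]
yellow scene0 [(198, [263.6, 252.0])]
yellow Ap_13 [(123, [258.7, 253.7])]
pink scene0 [(310, [313.0, 186.1]), (442, [359.0, 233.9]), (329, [318.1, 256.4])]
pink Ap_13 [(197, [312.4, 188.4]), (590, [359.1, 232.2]), (540, [318.3, 253.5])]
teal scene0 [(263, [263.6, 184.2])]
teal Ap_13 [(338, [263.8, 185.6])]
```

```bash
python3 -c "
from rig import *
print(finish_job())"
```

```text
the job is handed in; nothing more can be done
None
```

I ran the closed fingertip over rail plates one, two and three from the red-cap end and stopped there. I then pushed the blue block into the third gap until it stopped against the back, backed the arm clear and handed the job in at about 20.5 s.

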